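# Recap the primer jar without crossing its threads

### The job

Put the loose ribbed screw cap on the neck of the white jar in the wooden holder, screw it clockwise fully home, nip it up there to about 0.55 N m and let go. Start it gently: if it resists while it still stands high, the threads are crossed, so stop before 0.3 N m, turn it back anticlockwise until it drops into the thread, then screw it down. Never push hard on the jar (10 N is plenty), and leave the tin, the brush pot and the palette knife alone.

Things in the scene. Friction and masses are not known exactly. Their poses are not given: they have to be found in the camera images.
- cap: the loose screw cap: grey ribbed plastic cylinder, 58 mm across (59 over the ribs), 42 mm tall, about 70 g, standing mouth down on the bench. Origin: centre of its lower rim, z up out of its closed top. Inside, 3 mm above the rim, three 4 mm round lugs point inward, 120 degrees apart
- jar: white jar upright in a square wooden holder (150 by 124 mm, 45 mm high, fixed to the bench). 86 mm across, 60 mm across at the shoulder. Origin: centre of its foot, 18 mm above the bench, z up. It stands on a springy rubber pad, so that it sinks and twists a little under load and springs back. Its yaw does not tell where the thread starts round the neck: that varies and must be felt
- twist (a joint): how far the jar is twisted on its pad, rad, clockwise from above positive, 0 when free: 0.67 rad per N m of torque on the neck (0.36 N m: 0.24 rad; 0.55 N m: 0.37 rad)
- pad (a joint): how far the jar is lifted on its pad, m; about 0 when free, negative when pushed down: 1 mm per 1.5 N
- shoulder (a point): centre of the jar's shoulder, 92 mm above the jar's origin, z up: the flat from which the neck rises. Fully home, the cap's lower rim is 1 to 2 mm above it and the cap meets a dead stop clockwise. The neck has a right-hand thread 48 mm across with three starts, one each 120 degrees; the cap has about 1 mm of play on it
- entry_height (a point): on the neck's axis, 7 mm above the shoulder: where the cap's lower rim is once its lugs have dropped into the gaps (30 degrees wide) at the thread's starts. From there clockwise 65 to 100 degrees screws it 6 mm down, to its stop; anticlockwise it meets a dead stop within 30 degrees
- crossed_height (a point): on the neck's axis, 15 mm above the shoulder: where the cap's lower rim is when crossed, its lugs riding on the flat crests of the thread. Turned clockwise it then meets a dead stop within 75 degrees; turned anticlockwise under a light push it reaches the gaps within 75 degrees and drops 8 mm. (Rarely the lugs first land on the blunt thread ends, 4 mm higher.)
- neck_top (a point): centre of the neck's top end, 37 mm above the shoulder. The neck is 39 mm across, tapering over its top 9 mm to 24 mm here
- tin: bystander: round steel tin with a paper band, 64 mm across, 45 mm tall; origin at the centre of its foot
- brush_pot: bystander: blue ceramic pot of brushes, 72 mm across, 95 mm tall, about 200 mm over the brushes; origin at the centre of its foot
- palette_knife: bystander: palette knife 200 mm long, lying flat; origin under its middle, x along the blade

How it is judged (in metres and radians):
On the way:
1. the cap is nipped up at its home stop: its rim less than 3 mm above the shoulder while the jar is twisted over 0.28 rad (0.42 N m) clockwise (z of cap in the frame of shoulder below 0.003 m and horizontal distance between cap and shoulder below 0.004 m and value of joint twist above 0.28 rad), for 0.2 s.
At the end, for the whole second after the job is handed in: the cap is screwed home and released, at rest: its lower rim less than 3 mm above the jar's shoulder, centred on the neck within 4 mm and straight within 0.08 rad, right way up (z of cap in the frame of shoulder between -0.001 and 0.003 m and horizontal distance between cap and shoulder below 0.004 m and angle between the z axis of cap and the z axis of shoulder, either way round below 0.08 rad and angle between cap's own z axis and vertical below 0.1 rad and linear speed of cap below 0.01 m/s); the robot touches nothing.
It fails at once if the threads are forced while crossed or not yet home: over 0.36 N m (jar twisted 0.24 rad either way) while the cap's rim is more than 5 mm above the shoulder (z of cap in the frame of shoulder above 0.005 m and (value of joint twist above 0.24 rad or value of joint twist below -0.24 rad)).
It fails at once if the cap is overtightened: over 0.75 N m (jar twisted more than 0.5 rad) (value of joint twist above 0.5 rad).
It fails at once if the jar is pushed down more than 10 mm (about 15 N) (value of joint pad below -0.01 m).
It fails at once if the tin, the brush pot or the palette knife is moved over 20 mm (distance of any of tin, brush_pot, palette_knife from where it was at the start of the episode above 0.02 m).
It also fails if it takes over 72 s, if anything falls off the work surface, if the arm or the gripper's body presses on something with over 40 N, if the wrist force passes 120 N, or if a joint passes its speed limit or range.

### The arm

A 6-joint arm with a two-finger parallel gripper is mounted at the origin on the work surface. World frame = base frame: x ahead of the robot, y to its left, z up, the work surface at z = 0. Lengths are in mm, angles in rad, forces in N, time in s.
With the tool pointing down it reaches from about 250 to 850 mm from the base axis. Payload 12.5 kg.
Tool frame: the origin (TCP) lies at the very end of the fingers, on their centre line; the grasp point (between the pads) lies 19 mm behind it; z points along the fingers, y is the line along which they close (so a half turn about z gives the same grasp; the last joint's range is limited). The gripper opens to 93 mm and grips with 3 to 60 N. Pads are 15 mm wide; open, the fingers measure 128 mm over their backs; the gripper's body (75 mm by 188 mm) begins 65 mm behind the grasp point.
Start: joints at [-1.249, 0.351, 1.652, -0, 1.139, -0.085], TCP at [217.637, -505.092, 188.633] pointing down, gripper open.
Joint ranges: [-2.75, 2.75], [-0.79, 2.1], [0.01, 2.65], [-1.57, 4.71], [0.07, 3.14], [-2.87, 2.87]. Speed limits (rad/s): [2.22, 2.22, 2.79, 3.14, 3.14, 3.14].

### API

Orientations are given as a unit quaternion [w, x, y, z].
In Python, from cell import status, viewer, manip gives the robot as it stands.
- The arm moves only by the shell command python3 -m pendant 'ROWS' [OPENING] [FORCE]. ROWS is text: rows parted by semicolons, each of 6 numbers parted by spaces: the shift along the tool's x, y, z in mm, then the turn, a rotation vector about the tool's x, y, z in rad. A call has 1 to 10 rows; each row shifts and turns the commanded pose from where the row before left it, along the tool's axes as they then stand; what a row does not reach is not made up. A row lasts 1/10 s, in which the tool goes at most 50 mm and 8.59 degrees, less where a joint would pass 70% of its speed; a pose out of reach is approached as far as the arm can. A call with a gripper value outside its range is refused whole. OPENING is the finger opening in mm, from 0 to 93, set as the call begins (- or left out, the last holds). The fingers move at their own pace and stop on an object; FORCE is the grip in N (left out, the last holds). Time passes only in rows, so rows that do not move let the fingers close. It gives the time, the measured TCP pose, the force, the opening and the grip force at its end, in the units of the state.
- status.read_state(): the state, without advancing time (a new reading comes with each control period).
- viewer.grab_frame(name): name is "scene" or "top" or "wrist"; returns a dict with "pixels" (480x640x3 uint8, red, green, blue), "fx", "fy", "cx", "cy" (pixels), "D" ([k1, k2, p1, p2, k3] as OpenCV has them; the pictures are not rectified), "R" (3x3) and "t" (3): a world point X has camera coordinates R X + t. Camera axes: x right, y down, z forward; pixel columns grow to the right and rows downward; lengths in mm; the calibration is good to about 2 mm. A picture is of the moment at which its call begins. There is no depth.
- manip.hand_in(): hands the job in; it is judged then, once.
The state is a dict: "clock": time; "joint_pos": joint angles; "dq": joint speeds; "joint_efforts": joint torques, N m; "position": TCP position; "eef_rot": TCP orientation; "force": force on the tool from outside, world axes, zero at the start; "torque": the same for the moment, N m; "width": opening from 0.0 (shut) to 1.0 (fully open); "grasp_force": force on a finger pad.
Only numpy, scipy, OpenCV 4.12 (cv2) and the standard library are available. Lean on these libraries where they do the work, as an engineer would, in place of code of your own. Each camera call takes 0.05 s, during which the arm holds its last target. There are 200 camera calls.

## Working session

There is one attempt and no reset: what is moved stays moved. The work goes in short steps, Python scripts to look and compute and a shell command to move; the robot and the scene stay as the last step left them, time stands still between calls to the robot, and variables do not carry over. Pictures are saved under pics/ and viewed, at most 10 in all, crops included, and the job is handed in when it is done.

```bash
mkdir -p pics
python3 - <<'E'
from cell import status, viewer
import cv2,numpy as np
print(status.read_state())
fs=[]
for n in("scene","top","wrist"):
    f=viewer.grab_frame(n); np.savez("pics/%s0.npz"%n,**f); cv2.imwrite("pics/%s0.png"%n,f["pixels"][:,:,::-1]); fs.append(f["pixels"][:,:,::-1])
    print(n,f["fx"],f["cx"],f["cy"],f["D"],(-np.array(f["R"]).T@f["t"]).round(1))
E
```

```text
{'clock': 0.0, 'joint_pos': array([-1.24860948e+00,  3.51219375e-01,  1.65240478e+00,  2.42103690e-05,
        1.13910536e+00, -8.46117954e-02]), 'dq': array([ 0.00097578, -0.0007639 , -0.00128168, -0.0011913 ,  0.00067047,
        0.00089641]), 'joint_efforts': array([-6.97636769e-04, -4.97323895e+01, -2.85256720e+01,  6.98855147e-02,
        2.56851566e-02, -1.47553010e-04]), 'position': array([ 217.52536086, -504.75320262,  188.11802525]), 'eef_rot': array([-5.65727299e-04,  9.79386442e-01,  2.01994739e-01, -5.64494454e-05]), 'force': array([-0.27882813, -0.16314477, -0.40825006]), 'torque': array([ 0.05347846,  0.03431685, -0.01009271]), 'grasp_force': 0.0, 'width': 1.0011636190961148}
scene 623.5808364554298 316.82975184725876 237.8827388884153 [-0.2164139  0.         0.         0.         0.       ] [1312.7   63.5 1187.7]
top 563.820388787051 314.44134667471405 251.06322558094897 [-0.08052743  0.          0.          0.          0.        ] [ 465.5   13.3 1047.8]
wrist 387.53304491192387 317.08140222222045 238.31126418550943 [0.00461776 0.         0.         0.         0.        ] [ 293.6 -473.   383.9]
```

View pics/top0.png

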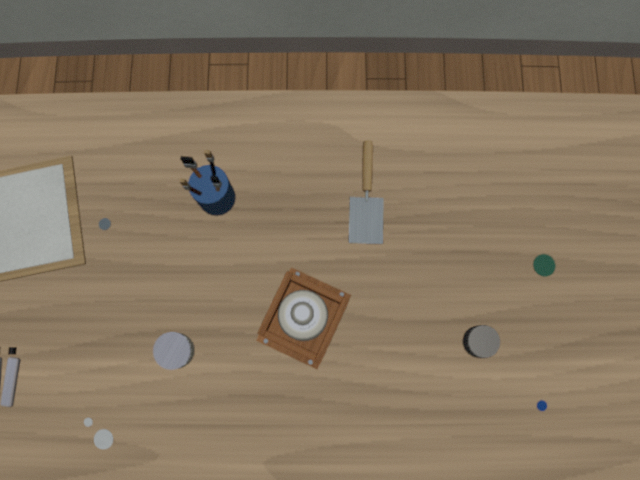

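View pics/scene0.png

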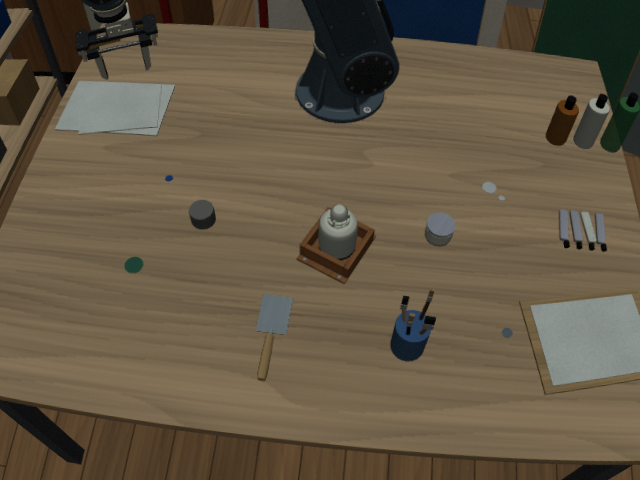

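The top view shows the cap (dark grey) at about (482,341), the jar's neck at (302,313), the tin at (172,350), the knife at (366,200) and the pot at (211,190). In the scene view the cap is at (202,214), the neck top at (339,209) and the tin at (440,229).

```bash
cat > h.py <<'E'
import cv2,numpy as np
from scipy.spatial.transform import Rotation as Rn
def K(f): return np.array([[f["fx"],0,f["cx"]],[0,f["fy"],f["cy"]],[0,0,1]],float)
def ray(f,p):
    u=cv2.undistortPoints(np.array([[p]],float),K(f),np.array(f["D"],float))[0,0]
    R=np.array(f["R"]);d=R.T@[u[0],u[1],1]; return -R.T@np.array(f["t"]),d/np.linalg.norm(d)
def plane(f,p,z):
    o,d=ray(f,p);return o+d*(z-o[2])/d[2]
def tri(obs):
    A=np.zeros((3,3));b=np.zeros(3)
    for f,p in obs:
        o,d=ray(f,p);M=np.eye(3)-np.outer(d,d);A+=M;b+=M@o
    X=np.linalg.solve(A,b)
    return X,[np.linalg.norm(np.cross(X-ray(f,p)[0],ray(f,p)[1])).round(2) for f,p in obs]
def proj(f,X): return cv2.projectPoints(np.array([X],float),cv2.Rodrigues(np.array(f["R"]))[0],np.array(f["t"],float),K(f),np.array(f["D"],float))[0][0,0]
E
python3 - <<'E'
from h import *
t=dict(np.load("pics/top0.npz"));s=dict(np.load("pics/scene0.npz"))
def crop(f,x,y,w,h,k): return cv2.resize(f["pixels"][y:y+h,x:x+w,::-1],None,fx=k,fy=k,interpolation=cv2.INTER_NEAREST)
a=[crop(t,455,315,50,50,8),crop(t,270,285,60,50,8)[:, :400]];b=[crop(s,180,190,50,25,8),crop(s,314,195,50,25,8)]
b=[crop(s,180,192,50,37,8)[:200*2],crop(s,314,195,50,37,8)]
im=np.vstack([np.hstack(a),np.hstack(b)])[:600]*1
cv2.imwrite("pics/c1.png",np.clip(im[:600].astype(float)*1.3,0,255))
print(im.shape)
for z in(0,42): print(plane(t,(482,341),z),plane(s,(202,208),z))
print(tri([(t,(302,313)),(s,(339,209))]))
E
```

```text
(600, 800, 3)
[ 476.77768036 -292.87927158    0.        ] [ 443.76829381 -294.96922045    0.        ]
[ 476.32657862 -280.60633697   42.        ] [ 474.4953535  -282.29290792   42.        ]
(array([520.88741752,  36.35677374, 144.72042535]), [np.float64(0.06), np.float64(0.06)])[ WARN:0@0.559] global loadsave.cpp:1063 imwrite_ Unsupported depth image for selected encoder is fallbacked to CV_8U.
```

View pics/c1.png

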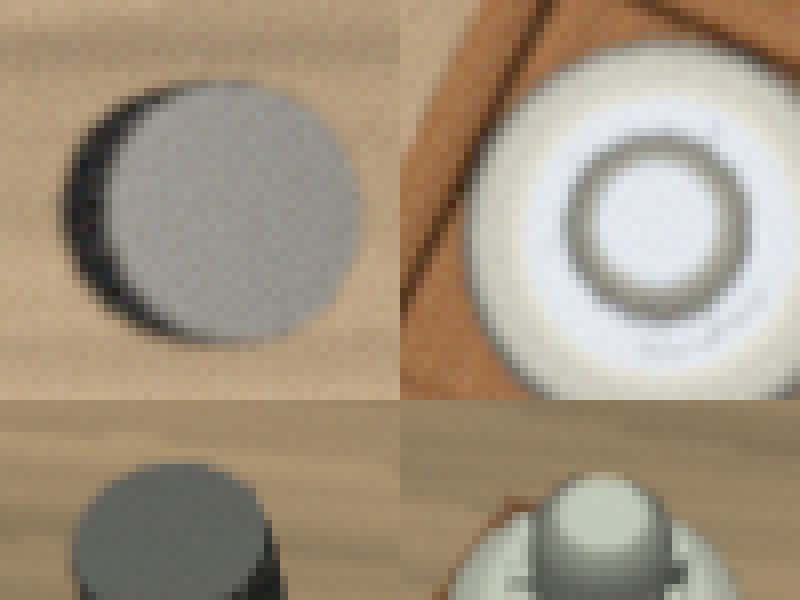

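The crop shows the cap's top face centred at top (483.7,341) and scene (201,209.3), and the 24 mm neck end at top (301.6,312) and scene (338.6,208).

Run:
```python
from h import *
from cell import status
t=dict(np.load("pics/top0.npz"));s=dict(np.load("pics/scene0.npz"));w=dict(np.load("pics/wrist0.npz"))
print(tri([(t,(483.7,341)),(s,(201,209.3))]))
print(tri([(t,(301.6,312)),(s,(338.6,208))]))
st=status.read_state();q=st["eef_rot"];R=Rn.from_quat(np.roll(q,-1)).as_matrix();print(R.round(3))
print("cam in tool",(R.T@(-w["R"].T@w["t"]-st["position"])).round(1),(w["R"]@R).round(3))
print(proj(w,tri([(t,(483.7,341)),(s,(201,209.3))])[0]))
```

```text
(array([ 476.33188553, -284.62924404,   39.05303649]), [np.float64(0.09), np.float64(0.09)])
(array([522.20342216,  36.15169876, 149.85116888]), [np.float64(0.77), np.float64(0.77)])
[[ 0.918  0.396 -0.   ]
 [ 0.396 -0.918  0.001]
 [ 0.    -0.001 -1.   ]]
cam in tool [  82.4    0.7 -195.7] [[-0.     1.     0.001]
 [-0.955  0.    -0.296]
 [-0.296 -0.001  0.955]]
[ 165.16360918 -267.29448816]
```

View pics/wrist0.png

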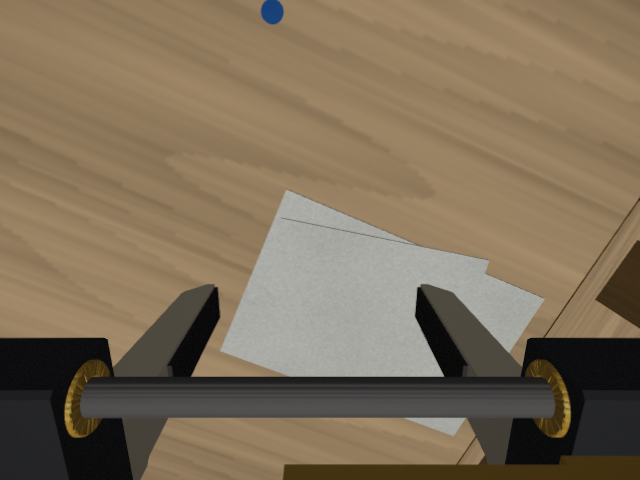

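The wrist view shows bare bench and paper between the fingers, with the cap out of view. The fit puts the cap near (476,-285) with its top at about 39 mm, and the neck top near (522,36) at about 150 mm. I'll hover over the cap.

```bash
python3 -m pendant '36 -11 0 0 0 0;36 -11 0 0 0 0;36 -11 0 0 0 0;36 -11 0 0 0 0;36 -11 0 0 0 0;36 -11 0 0 0 0;36 -11 0 0 0 0;36 -11 0 0 0 0;37 -11 0 0 0 0;0 0 0 0 0 0' 93 3
python3 - <<'E'
from h import *
from cell import status,viewer
f=viewer.grab_frame("wrist");np.savez("pics/wrist1.npz",**f);cv2.imwrite("pics/wrist1.png",f["pixels"][:,:,::-1])
print(status.read_state()["position"],status.read_state()["joint_pos"],proj(f,[476.3,-284.6,42]),f["pixels"][230:250:10,300:340:10].tolist())
E
```

```text
clock: 1.15
position: [479.3, -282.9, 188.3]
eef_rot: [-0.0, 0.979, 0.204, 0.0]
force: [-0.2, 0.0, -0.4]
width: 0.996
grasp_force: 0.0
[ 477.88236774 -284.23275417  188.26813243] [-6.20303519e-01  3.62318362e-01  1.63595287e+00  1.32757717e-05
  1.14390147e+00  5.40757914e-01] [316.86238641 217.20276254] [[[127, 123, 116], [127, 123, 116], [128, 123, 116], [127, 123, 116]], [[126, 115, 101], [125, 121, 114], [125, 121, 114], [125, 121, 114]]]
```

View pics/wrist1.png

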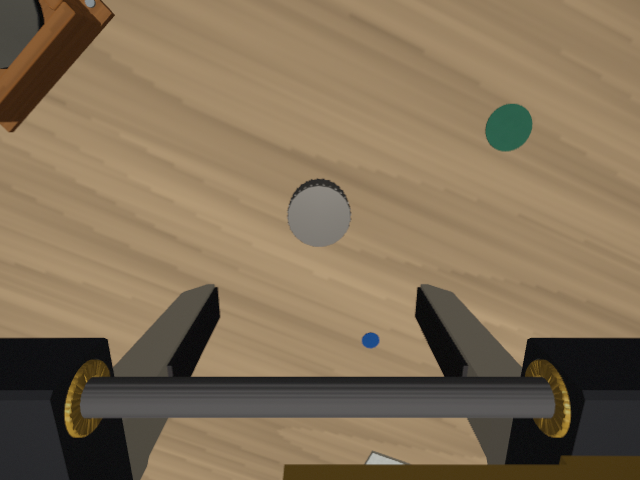

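The wrist view shows the cap's top face centred at about (319.5,216), 2 px from the prediction, and the path down is clear.

Run:
```python
from h import *
from cell import status
t=dict(np.load("pics/top0.npz"));s=dict(np.load("pics/scene0.npz"));w=dict(np.load("pics/wrist1.npz"))
g=cv2.cvtColor(w["pixels"],cv2.COLOR_RGB2HSV);m=((g[...,1]<40)&(g[...,2]>95)).astype(np.uint8);m[:150]=0;m[260:]=0;m[:,:250]=0;m[:,400:]=0
c=max(cv2.findContours(m,0,1)[0],key=cv2.contourArea);e=cv2.fitEllipse(c);print(e)
X,r=tri([(t,(483.7,341)),(s,(201,209.3)),(w,e[0])]);print(X,r,tri([(t,(483.7,341)),(w,e[0])]),plane(w,e[0],42))
st=status.read_state();R=Rn.from_quat(np.roll(st["eef_rot"],-1)).as_matrix();print(st["position"],R.T@(plane(w,e[0],42)-st["position"]))
```

```text
((318.6406555175781, 215.56126403808594), (59.55524444580078, 61.74079132080078), 87.51046752929688)
[ 476.72713905 -285.07572907   38.72907862] [np.float64(0.58), np.float64(0.62), np.float64(1.14)] (array([ 476.3697675 , -286.34305242,   33.04802602]), [np.float64(0.04), np.float64(0.04)]) [ 478.35056268 -285.46861198   42.        ]
[ 477.88236774 -284.23275417  188.26813243] [-2.07147809e-02  1.39372219e+00  1.46267461e+02]
```

```bash
python3 -m pendant '0 1.5 40 0 0 0;0 0 40 0 0 0;0 0 40 0 0 0;0 0 35 0 0 0;0 0 20 0 0 0;0 0 5 0 0 0;0 0 0 0 0 0;0 0 0 0 0 0' 93 3
python3 -c "
from cell import status
for i in range(3):
  s=status.read_state();print(s['position'],s['force'])"
```

```text
clock: 2.0
position: [477.9, -287.7, 9.8]
eef_rot: [0.001, 0.979, 0.202, 0.001]
force: [0.1, -0.3, 0.1]
width: 1.001
grasp_force: 0.0
[ 477.923257   -287.68590634    9.83691736] [ 0.11053699 -0.27738706  0.06582378]
[ 477.923257   -287.68590634    9.83691736] [ 0.11053699 -0.27738706  0.06582378]
[ 477.923257   -287.68590634    9.83691736] [ 0.11053699 -0.27738706  0.06582378]
```

```bash
python3 -m pendant '0 0 1.5 0 0 0;0 0 0 0 0 0;0 0 0 0 0 0;0 0 0 0 0 0;0 0 0 0 0 0;0 0 0 0 0 0;0 0 0 0 0 0;0 0 0 0 0 0;0 0 0 0 0 0;0 0 0 0 0 0' 40 50
python3 -c "
from h import *
from cell import status,viewer
s=status.read_state();print(s['position'],s['force'],s['torque'],s['width']*93)
t=viewer.grab_frame('wrist');np.savez('pics/w2.npz',**t);cv2.imwrite('pics/w2.png',t['pixels'][:,:,::-1])"
```

```text
clock: 3.0
position: [477.6, -286.9, 7.2]
eef_rot: [0.0, 0.979, 0.202, 0.0]
force: [-0.7, 1.6, 3.5]
width: 0.599
grasp_force: 50.0
[ 477.58910707 -286.94623569    7.24445763] [-0.7188828  1.6324335  3.4633166] [ 0.26135655  0.13893162 -0.01340813] 55.71736163091078
```

View pics/w2.png

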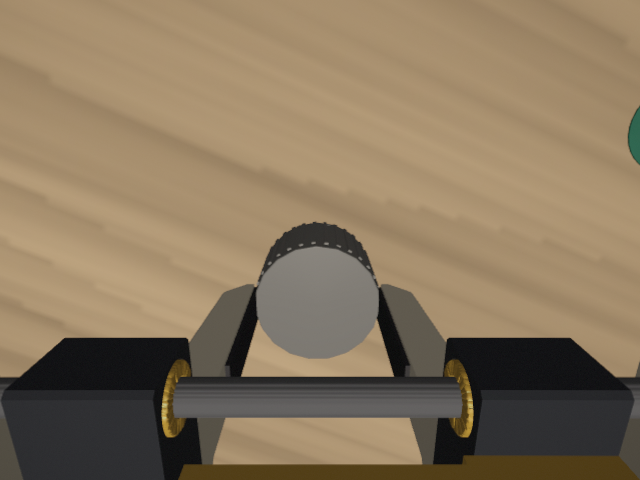

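The cap is held between the fingers, with its top centred at about (318,302). The opening of 55.7 mm is a bit small, so I'm checking the fore-aft centring and refining the neck position.

Run:
```python
from h import *
from cell import status
w=dict(np.load("pics/w2.npz"))
g=cv2.cvtColor(w["pixels"],cv2.COLOR_RGB2HSV);m=((g[...,1]<40)&(g[...,2]>90)).astype(np.uint8);m[:235]=0;m[365:]=0;m[:,:257]=0;m[:,378:]=0
c=max(cv2.findContours(m,0,1)[0],key=cv2.contourArea);e=cv2.fitEllipse(c);print(e,cv2.boundingRect(c))
st=status.read_state();R=Rn.from_quat(np.roll(st["eef_rot"],-1)).as_matrix()
for p in(e[0],(318,302)):
  X=plane(w,p,42);print(X,R.T@(X-st["position"]))
a,b=plane(w,(257,302),42),plane(w,(379,302),42);print(np.linalg.norm(a-b))
a,b=plane(w,(318,246),42),plane(w,(318,358),42);print(np.linalg.norm(a-b),R.T@((a+b)/2-st["position"]))
```

```text
((316.9274597167969, 301.96575927734375), (110.72203826904297, 122.37432861328125), 90.80488586425781) (257, 246, 121, 112)
[ 479.64996646 -286.69267385   42.        ] [  1.99452418   0.54217995 -34.74788413]
[ 479.82858204 -287.15087738   42.        ] [  1.97727087   1.03366374 -34.74782631]
55.89911676660445
56.714911275536075 [  0.64993809   1.03451509 -34.74795295]
```

```bash
python3 -m pendant '0 0 -40 0 0 0;0 0 -45 0 0 0;0 0 -45 0 0 0;0 0 -45 0 0 0;22 -33 -5 0 0 0;22 -33 0 0 0 0;22 -33 0 0 0 0;22 -33 0 0 0 0;22 -33 0 0 0 0;22 -32 0 0 0 0' && python3 -m pendant '0 0 0 0 0 -0.145;0 0 0 0 0 -0.145;0 0 0 0 0 -0.145;0 0 0 0 0 -0.145;0 0 0 0 0 -0.145;0 0 0 0 0 -0.145;0 0 0 0 0 -0.145;0 0 0 0 0 -0.145;0 0 0 0 0 -0.145;0 0 0 0 0 0'
python3 -c "
from h import *
from cell import status,viewer
s=status.read_state();print(s['position'],s['joint_pos'],s['force'],s['torque'],s['width']*93)
t=viewer.grab_frame('wrist');np.savez('pics/w3.npz',**t);cv2.imwrite('pics/w3.png',t['pixels'][:,:,::-1])"
```

```text
clock: 4.05
position: [520.7, -52.2, 186.9]
eef_rot: [0.0, 0.979, 0.202, -0.0]
force: [1.0, 0.0, -0.3]
width: 0.605
grasp_force: 50.0
clock: 5.05
position: [520.7, -53.8, 186.8]
eef_rot: [-0.0, 0.655, 0.756, -0.0]
force: [-0.8, 0.1, -0.2]
width: 0.603
grasp_force: 50.0
[520.66271515 -53.82177838 186.82136758] [-1.91911773e-01  3.04854771e-01  1.72146568e+00 -8.90607927e-05
  1.11575358e+00 -3.35083904e-01] [-0.83859872  0.06429676 -0.24201556] [-0.0393008  -0.13992723 -0.01335192] 56.10184296810204
```

View pics/w3.png

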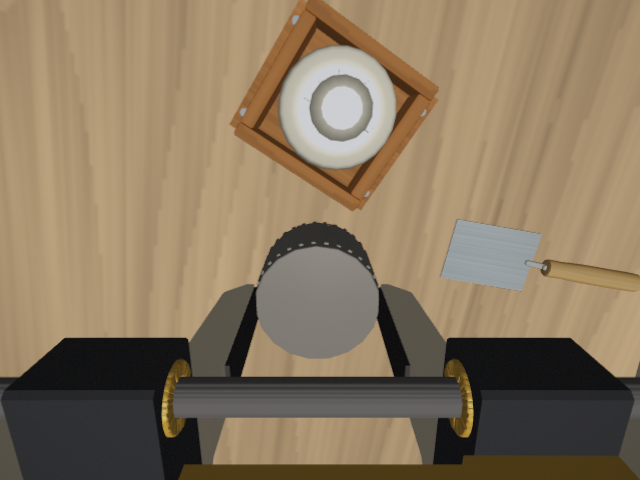

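The wrist view shows the cap in the fingers at (318,302) and the neck's end disc at about (342,107), with the knife clear on the right.

Run:
```python
from h import *
from cell import status
w=dict(np.load("pics/w3.npz"));t=dict(np.load("pics/top0.npz"));s=dict(np.load("pics/scene0.npz"))
gr=cv2.cvtColor(w["pixels"],cv2.COLOR_RGB2GRAY);print(gr[107,270:420:3].tolist())
m=(gr>185).astype(np.uint8);n,l,stt,ce=cv2.connectedComponentsWithStats(m);k=l[107,342];print(stt[k],ce[k])
d=((gr<170)&(gr>90)).astype(np.uint8)
p=ce[k]
st=status.read_state();R=Rn.from_quat(np.roll(st["eef_rot"],-1)).as_matrix()
obs=[(t,(301.6,312)),(s,(338.6,208)),(w,p)]
X,r=tri(obs);print(X,r,tri([obs[0],obs[2]]),tri([obs[1],obs[2]]))
X=plane(w,p,147);print(X,"tool",R.T@(X-st["position"]))
for q in((317.5,302),):   # cap top: rim at z187-7 -> top 34.75 above tcp
  C=plane(w,q,st["position"][2]+34.8);print(C,"cap tool",R.T@(C-st["position"]))
print(np.arctan2(R[1,0],R[0,0]))
```

```text
[65, 112, 110, 109, 167, 180, 183, 187, 198, 204, 206, 206, 206, 159, 122, 137, 151, 190, 206, 206, 206, 206, 206, 206, 206, 206, 206, 206, 206, 206, 206, 164, 148, 131, 152, 206, 205, 202, 194, 187, 184, 178, 119, 112, 54, 54, 56, 109, 113, 114]
[ 321   86   42   44 1405] [341.7544484  107.53523132]
[521.99661642  35.81695032 149.53638317] [np.float64(1.13), np.float64(0.45), np.float64(0.7)] (array([527.59250898,  38.85964509,  55.09355862]), [np.float64(0.77), np.float64(0.77)]) (array([521.80420026,  35.26035173, 149.23111455]), [np.float64(0.1), np.float64(0.1)])
[521.93593083  35.23163351 147.        ] tool [88.04068863 13.46681193 39.87163864]
[520.40245116 -52.13918342 221.66888889] cap tool [  1.71514711  -0.08037932 -34.79983295]
1.708612829529419
```

```bash
python3 -m pendant '29 4.5 0 0 0 0;29 4.5 0 0 0 0;28.5 4.5 0 0 0 0;0 0 10 0 0 0;0 0 10 0 0 0;0 0 10 0 0 0;0 0 5 0 0 0;0 0 0 0 0 0;0 0 0 0 0 0'
python3 -c "
from h import *
from cell import status,viewer
s=status.read_state();print(s['position'],s['joint_pos'],s['force'],s['torque'])
t=viewer.grab_frame('scene');np.savez('pics/s4.npz',**t)
u=viewer.grab_frame('wrist');
a=cv2.resize(t['pixels'][130:280,260:420,::-1],None,fx=4,fy=4,interpolation=cv2.INTER_CUBIC)
cv2.imwrite('pics/s4.png',a)"
```

```text
clock: 6.0
position: [522.2, 33.3, 152.2]
eef_rot: [0.0, 0.656, 0.755, -0.0]
force: [0.2, -0.3, -0.7]
width: 0.603
grasp_force: 50.0
[522.15593839  33.30000541 152.18045916] [-2.52838476e-02  3.44960885e-01  1.75896447e+00 -3.75023731e-05
  1.03765331e+00 -1.65301314e-01] [ 0.18884757 -0.31966    -0.7297977 ] [-0.01045481 -0.09387064  0.06041895]
```

View pics/s4.png

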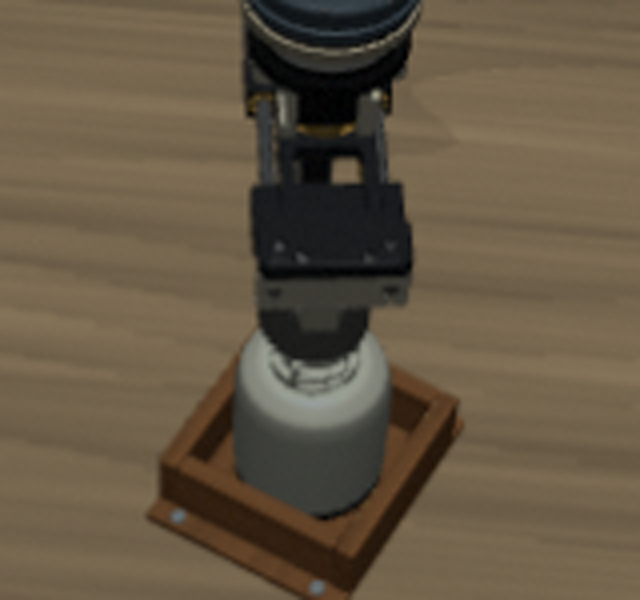

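The scene crop shows the cap (about (320,335) in the crop) sitting over the neck, centred on the jar, and the forces are near zero.

```bash
cat > r.py <<'E'
from cell import status
import numpy as np
from scipy.spatial.transform import Rotation as Rn
s=status.read_state();R=Rn.from_quat(np.roll(s["eef_rot"],-1)).as_matrix()
print("pos",s["position"].round(1),"F",s["force"].round(2),"T",s["torque"].round(3),"yaw",np.arctan2(R[1,0],R[0,0]).round(3),"j6",s["joint_pos"][5].round(3),"t",s["clock"])
E
python3 -m pendant '0 0 3 0 0 0;0 0 3 0 0 0;0 0 2 0 0 0;0 0 2 0 0 0;0 0 2 0 0 0;0 0 0 0 0 0' >/dev/null; python3 r.py; python3 -m pendant '0 0 1 0 0 0;0 0 1 0 0 0;0 0 0 0 0 0' >/dev/null; python3 r.py;python3 -m pendant '0 0 1 0 0 0;0 0 1 0 0 0;0 0 0 0 0 0' >/dev/null; python3 r.py
```

```text
pos [521.9  33.8 139.8] F [ 0.27  0.3  -0.31] T [ 0.06  -0.11   0.026] yaw 1.712 j6 -0.165 t 6.7
pos [522.   33.7 138. ] F [-0.04  0.19 -0.61] T [ 0.085 -0.05  -0.091] yaw 1.712 j6 -0.165 t 7.0
pos [522.   33.7 136. ] F [ 0.28 -0.55  0.21] T [ 0.052 -0.086 -0.027] yaw 1.712 j6 -0.166 t 7.3
```

```bash
for i in 1; do python3 -m pendant '0 0 1 0 0 0;0 0 1 0 0 0;0 0 0 0 0 0' >/dev/null; python3 r.py;python3 -m pendant '0 0 1 0 0 0;0 0 1 0 0 0;0 0 0 0 0 0' >/dev/null; python3 r.py;python3 -m pendant '0 0 1 0 0 0;0 0 1 0 0 0;0 0 0 0 0 0' >/dev/null; python3 r.py; done
```

```text
pos [522.   33.8 134.1] F [-0.95 -0.16  0.49] T [ 0.101 -0.074 -0.015] yaw 1.712 j6 -0.165 t 7.6
pos [522.   33.8 132. ] F [-0.06  0.92 -0.27] T [ 0.216 -0.15  -0.014] yaw 1.712 j6 -0.165 t 7.9
pos [522.   33.7 130. ] F [-0.22  0.04 -0.3 ] T [ 0.194 -0.12  -0.075] yaw 1.712 j6 -0.165 t 8.2
```

```bash
python3 -m pendant '0 0 1 0 0 0;0 0 0 0 0 0' >/dev/null; python3 r.py;python3 -m pendant '0 0 1 0 0 0;0 0 0 0 0 0' >/dev/null; python3 r.py;python3 -m pendant '0 0 1 0 0 0;0 0 0 0 0 0' >/dev/null; python3 r.py;python3 -m pendant '0 0 1 0 0 0;0 0 0 0 0 0' >/dev/null; python3 r.py
```

```text
pos [522.   33.7 129. ] F [ 0.01  0.79 -0.01] T [ 0.145 -0.081 -0.071] yaw 1.712 j6 -0.165 t 8.4
pos [522.   33.8 128. ] F [-0.47  0.93  0.5 ] T [ 0.231 -0.094  0.024] yaw 1.712 j6 -0.166 t 8.6
pos [522.   33.7 127. ] F [0.28 0.71 0.79] T [ 0.225 -0.109 -0.072] yaw 1.712 j6 -0.165 t 8.8
pos [522.   33.7 126. ] F [-0.06 -0.38 -0.56] T [ 0.261 -0.063 -0.056] yaw 1.712 j6 -0.166 t 9.0
```

```bash
python3 -m pendant '0 0 1 0 0 0;0 0 0 0 0 0' >/dev/null; python3 r.py;python3 -m pendant '0 0 1 0 0 0;0 0 0 0 0 0' >/dev/null; python3 r.py;python3 -m pendant '0 0 1 0 0 0;0 0 0 0 0 0' >/dev/null; python3 r.py;python3 -m pendant '0 0 1 0 0 0;0 0 0 0 0 0' >/dev/null; python3 r.py
```

```text
pos [522.   33.7 125. ] F [-0.5   2.2   0.48] T [ 0.187 -0.096 -0.015] yaw 1.712 j6 -0.165 t 9.2
pos [522.   33.7 124.1] F [ 0.67  1.   -0.49] T [ 0.212 -0.13  -0.061] yaw 1.712 j6 -0.165 t 9.4
pos [522.1  33.7 123.1] F [-0.28  0.95  0.57] T [ 0.201 -0.04   0.008] yaw 1.712 j6 -0.165 t 9.6
pos [522.1  33.7 122.2] F [0.06 1.01 2.04] T [0.263 0.01  0.017] yaw 1.712 j6 -0.165 t 9.8
```

```bash
python3 -m pendant '0 0 1 0 0 0;0 0 0 0 0 0' >/dev/null; python3 r.py;python3 -m pendant '0 0 0.4 0 0 0.1;0 0 0 0 0 0' >/dev/null; python3 r.py;python3 -m pendant '0 0 0.4 0 0 0.1;0 0 0 0 0 0' >/dev/null; python3 r.py
```

```text
pos [522.1  33.8 121.2] F [-0.09  0.88  4.01] T [ 0.29   0.051 -0.033] yaw 1.712 j6 -0.165 t 10.0
pos [522.2  33.7 120.9] F [-0.66  1.24  4.28] T [ 0.207 -0.022  0.022] yaw 1.61 j6 -0.064 t 10.2
pos [522.2  33.7 120.5] F [-0.16  1.9   4.09] T [ 0.231  0.027 -0.003] yaw 1.513 j6 0.034 t 10.4
```

```bash
python3 -m pendant '0 0 0.3 0 0 0.1;0 0 0 0 0 0' >/dev/null; python3 r.py;python3 -m pendant '0 0 0.4 0 0 0.1;0 0 0 0 0 0' >/dev/null; python3 r.py;python3 -m pendant '0 0 0.4 0 0 0.1;0 0 0 0 0 0' >/dev/null; python3 r.py;python3 -m pendant '0 0 0.4 0 0 0.1;0 0 0 0 0 0' >/dev/null; python3 r.py
```

```text
pos [522.   33.7 120.1] F [-0.96  1.01  4.53] T [0.157 0.174 0.045] yaw 1.414 j6 0.132 t 10.6
pos [522.1  33.7 119.8] F [-0.3   0.81  5.61] T [0.196 0.066 0.011] yaw 1.314 j6 0.232 t 10.8
pos [522.   33.7 119.4] F [-0.51  1.5   6.3 ] T [0.3   0.277 0.057] yaw 1.215 j6 0.332 t 11.0
pos [521.9  33.8 119. ] F [-1.05  1.    7.18] T [0.301 0.373 0.094] yaw 1.115 j6 0.432 t 11.2
```

```bash
python3 -m pendant '0 0 0 0 0 0.1;0 0 0 0 0 0' >/dev/null; python3 r.py;python3 -m pendant '0 0 0 0 0 0.1;0 0 0 0 0 0' >/dev/null; python3 r.py;python3 -m pendant '0 0 0 0 0 0.1;0 0 0 0 0 0' >/dev/null; python3 r.py
python3 -c "
from h import *
from cell import viewer
t=viewer.grab_frame('scene');np.savez('pics/s5.npz',**t)
cv2.imwrite('pics/s5.png',cv2.resize(t['pixels'][180:260,290:390,::-1],None,fx=7,fy=7,interpolation=cv2.INTER_CUBIC))"
```

```text
pos [521.9  33.8 119. ] F [-0.87  1.73  6.71] T [0.38  0.381 0.08 ] yaw 1.014 j6 0.532 t 11.4
pos [521.9  33.9 118.9] F [-1.76  2.03  6.53] T [0.532 0.424 0.056] yaw 0.914 j6 0.632 t 11.6
pos [521.8  33.9 118.9] F [-1.84  2.34  4.38] T [0.591 0.433 0.056] yaw 0.814 j6 0.732 t 11.8
```

View pics/s5.png

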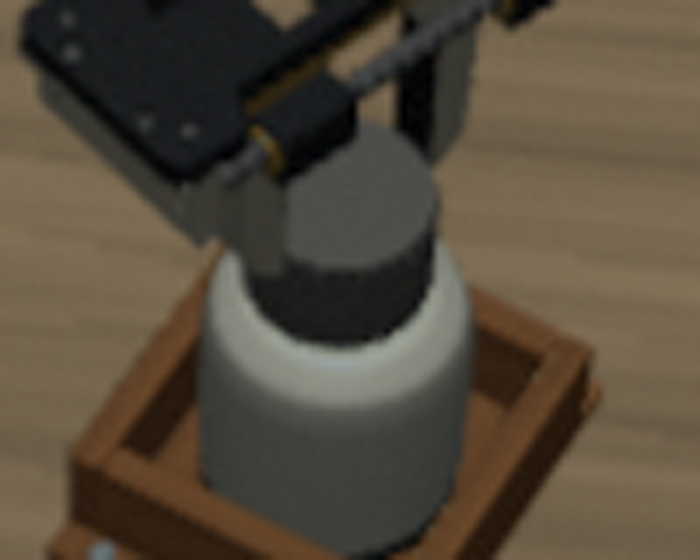

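The scene crop shows the cap sitting low and straight on the jar, its rim close above the shoulder at about (340,345) in the crop. The vertical force is falling, so the thread is drawing it down. I'll continue and ease the sideways load.

```bash
python3 -m pendant '0 -0.6 0.2 0 0 0.1;0 0 0 0 0 0' >/dev/null; python3 r.py;python3 -m pendant '0 -0.2 0.4 0 0 0.1;0 0 0 0 0 0' >/dev/null; python3 r.py;python3 -m pendant '0 -0.1 0.4 0 0 0.1;0 0 0 0 0 0' >/dev/null; python3 r.py
```

```text
pos [521.5  34.3 118.7] F [-0.69  3.05  4.35] T [0.508 0.244 0.1  ] yaw 0.715 j6 0.832 t 12.05
pos [521.5  34.4 118.3] F [-0.67  1.4   4.62] T [0.451 0.205 0.009] yaw 0.615 j6 0.932 t 12.25
pos [521.4  34.4 117.8] F [-0.88  1.12  3.82] T [0.408 0.168 0.042] yaw 0.516 j6 1.032 t 12.45
```

```bash
python3 -m pendant '0 -0.1 0.4 0 0 0.1;0 0 0 0 0 0' >/dev/null; python3 r.py;python3 -m pendant '0 -0.1 0.4 0 0 0.1;0 0 0 0 0 0' >/dev/null; python3 r.py;python3 -m pendant '0 -0.1 0.4 0 0 0.1;0 0 0 0 0 0' >/dev/null; python3 r.py;python3 -m pendant '0 -0.1 0.4 0 0 0.1;0 0 0 0 0 0' >/dev/null; python3 r.py
```

```text
pos [521.3  34.5 117.4] F [-0.82  1.76  4.03] T [0.519 0.211 0.011] yaw 0.416 j6 1.132 t 12.65
pos [521.3  34.6 117. ] F [-0.65  2.1   5.02] T [0.546 0.172 0.021] yaw 0.316 j6 1.232 t 12.85
pos [521.3  34.6 116.6] F [-0.78  1.84  3.5 ] T [0.479 0.224 0.038] yaw 0.216 j6 1.332 t 13.05
pos [521.3  34.8 116.2] F [-0.77  1.87  3.68] T [0.556 0.14  0.027] yaw 0.116 j6 1.432 t 13.25
```

```bash
python3 -m pendant '0 -0.1 0.4 0 0 0.1;0 0 0 0 0 0' >/dev/null; python3 r.py;python3 -m pendant '0 -0.1 0.4 0 0 0.1;0 0 0 0 0 0' >/dev/null; python3 r.py;python3 -m pendant '0 -0.1 0.3 0 0 0.1;0 0 0 0 0 0' >/dev/null; python3 r.py
```

```text
pos [521.3  34.8 115.8] F [-0.63  2.08  2.65] T [0.481 0.03  0.053] yaw 0.016 j6 1.532 t 13.45
pos [521.4  35.  115.5] F [-0.81  3.91  3.03] T [0.684 0.029 0.117] yaw -0.084 j6 1.632 t 13.65
pos [521.4  35.2 115.2] F [0.65 3.64 2.94] T [ 0.746 -0.028  0.155] yaw -0.183 j6 1.732 t 13.85
```

```bash
python3 -m pendant '0 -0.5 0 0 0 0.05;0 0 0 0 0 0' >/dev/null; python3 r.py;python3 -m pendant '0 0 0 0 0 0.05;0 0 0 0 0 0;0 0 0 0 0 0' >/dev/null; python3 r.py; python3 -m pendant '0 0 0 0 0 0;0 0 0 0 0 0' >/dev/null; python3 r.py
```

```text
pos [521.5  35.4 115.2] F [0.83 1.66 4.51] T [0.499 0.002 0.195] yaw -0.232 j6 1.782 t 14.05
pos [521.4  35.5 115.2] F [0.85 2.51 4.3 ] T [ 0.46  -0.027  0.357] yaw -0.284 j6 1.833 t 14.35
pos [521.4  35.5 115.2] F [-0.18  1.58  3.31] T [ 0.422 -0.056  0.338] yaw -0.286 j6 1.836 t 14.55
```

```bash
python3 -m pendant '0 0 0 0 0 0.05;0 0 0 0 0 0;0 0 0 0 0 0' >/dev/null; python3 r.py;python3 -m pendant '0 0 0 0 0 0.05;0 0 0 0 0 0;0 0 0 0 0 0' >/dev/null; python3 r.py; python3 -m pendant '0 0 0 0 0 0;0 0 0 0 0 0' >/dev/null; python3 r.py
```

```text
pos [521.4  35.5 115.1] F [-0.49  1.85  3.12] T [ 0.393 -0.094  0.325] yaw -0.336 j6 1.886 t 14.85
pos [521.4  35.6 115.2] F [0.24 2.64 4.41] T [ 0.504 -0.107  0.495] yaw -0.386 j6 1.936 t 15.15
pos [521.4  35.6 115.1] F [0.77 1.94 4.58] T [ 0.538 -0.075  0.452] yaw -0.387 j6 1.937 t 15.35
```

```bash
python3 -m pendant '0 0 0 0 0 0.05;0 0 0 0 0 0;0 0 0 0 0 0' >/dev/null; python3 r.py;python3 -m pendant '0 0 0 0 0 0;0 0 0 0 0 0' >/dev/null; python3 r.py; python3 -m pendant '0 0 0 0 0 0' >/dev/null; python3 r.py
```

```text
pos [521.4  35.6 115.1] F [1.14 0.59 3.21] T [ 0.488 -0.157  0.536] yaw -0.437 j6 1.986 t 15.65
pos [521.4  35.6 115.1] F [1.05 2.85 3.38] T [ 0.455 -0.115  0.51 ] yaw -0.437 j6 1.987 t 15.85
pos [521.4  35.5 115.1] F [0.15 2.29 3.27] T [ 0.571 -0.117  0.516] yaw -0.438 j6 1.988 t 15.95
```

```bash
python3 -m pendant '0 0 -0.5 0 0 -0.1;0 0 -0.5 0 0 -0.1;0 0 -0.5 0 0 -0.08;0 0 0 0 0 0' >/dev/null; python3 r.py;python3 -m pendant '0 0 0 0 0 0;0 0 0 0 0 0;0 0 0 0 0 0;0 0 0 0 0 0;0 0 0 0 0 0;0 0 0 0 0 0' 85 >/dev/null; python3 r.py;python3 -m pendant '0 0 -10 0 0 0;0 0 -20 0 0 0;0 0 -30 0 0 0;0 0 -30 0 0 0;-30 0 -10 0 0 0;-35 0 0 0 0 0;-35 0 0 0 0 0;0 0 0 0 0 0'; python3 r.py
python3 -c "
from h import *
from cell import viewer
t=viewer.grab_frame('scene');np.savez('pics/s6.npz',**t)
u=viewer.grab_frame('wrist');np.savez('pics/w6.npz',**u)
a=cv2.resize(t['pixels'][180:260,290:390,::-1],None,fx=4,fy=4,interpolation=cv2.INTER_CUBIC)
b=cv2.resize(u['pixels'][:,:,::-1],(400,320));cv2.imwrite('pics/s6.png',np.hstack([a,b]))"
```

```text
pos [521.2  35.5 116.5] F [0.47 1.02 1.99] T [ 0.424 -0.126  0.124] yaw -0.157 j6 1.707 t 16.35
pos [521.4  35.5 116.6] F [-0.78  0.72 -0.05] T [0.001 0.034 0.036] yaw -0.158 j6 1.708 t 16.95
clock: 17.75
position: [419.7, 51.8, 217.4]
eef_rot: [-0.0, 0.997, -0.079, -0.0]
force: [-0.2, 0.1, -0.3]
width: 0.912
grasp_force: 0.0
pos [419.7  51.8 217.4] F [-0.18  0.06 -0.26] T [ 0.017 -0.     0.02 ] yaw -0.158 j6 1.741 t 17.75
```

View pics/s6.png

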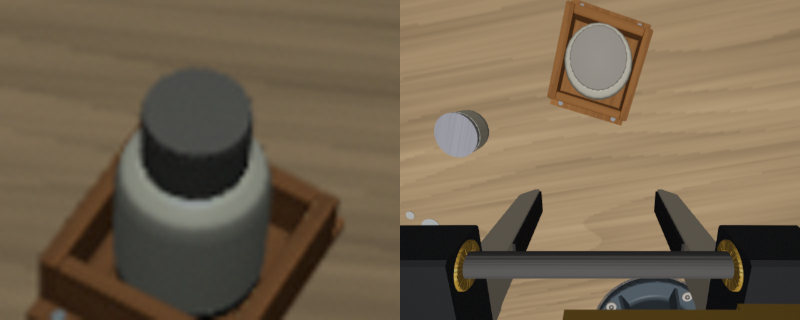

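The crops show the cap straight and low on the jar (top face at about (197,112) in the left crop), the tin untouched and the gripper clear. One height check before handing in.

Run:
```python
from h import *
from cell import viewer
s=dict(np.load("pics/s6.npz"));w=dict(np.load("pics/w6.npz"))
t=viewer.grab_frame("top");c0=np.array([522,35.5])
def face(f,x0,y0,x1,y1,lo,hi):
    g=cv2.cvtColor(f["pixels"],cv2.COLOR_RGB2GRAY);m=np.zeros_like(g);m[y0:y1,x0:x1]=((g>lo)&(g<hi))[y0:y1,x0:x1]
    m=cv2.morphologyEx(m,cv2.MORPH_OPEN,np.ones((3,3),np.uint8));c=max(cv2.findContours(m,0,1)[0],key=cv2.contourArea);return cv2.fitEllipse(cv2.convexHull(c))
g=lambda f,y,x:cv2.cvtColor(f["pixels"],cv2.COLOR_RGB2GRAY)[y,x]
v=int(g(s,207,339));es=face(s,320,190,360,225,v-20,v+20)
v2=int(g(w,85,558));ew=face(w,500,20,620,160,v2-20,v2+20)
p=proj(t,[522,35.5,153]);v3=int(g(t,int(p[1]),int(p[0])));et=face(t,int(p[0])-30,int(p[1])-30,int(p[0])+30,int(p[1])+30,v3-18,v3+18)
print(v,es,v2,ew,v3,et)
print(tri([(s,es[0]),(w,ew[0])]),tri([(s,es[0]),(t,et[0])]))
for z in(153.5,159):print(z,proj(s,[522,35.5,z]))
```

```text
75 ((339.17987060546875, 206.05860900878906), (24.017309188842773, 28.29340934753418), 80.29800415039062) 135 ((559.2509155273438, 89.25104522705078), (174.87342834472656, 189.0166473388672), 1.4312026500701904) 136 ((301.3875427246094, 311.81988525390625), (36.29658126831055, 38.07997131347656), 73.3315200805664)
(array([532.37473525,  -5.68657558, 238.97630252]), [np.float64(60.51), np.float64(60.51)]) (array([522.0471899 ,  36.71008259, 156.42451091]), [np.float64(0.38), np.float64(0.38)])
153.5 [338.73226976 206.84557766]
159 [338.83004875 205.24080201]
```

```bash
python3 -c "
from cell import manip
print(manip.hand_in())"
```

```text
the job is handed in; nothing more can be done
None
```

The cap was screwed down to its home stop, nipped up to about 0.52–0.55 N m and released with the gripper clear. I handed the job in at about 18 s on the clock, but it printed no verdict; the camera height check has about 2.5 mm of bias, so the home position rests mainly on the dead stop I felt and the roughly 5.5 mm it screwed down.

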